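Stack a plaque glue-up on the sloping gluing rack

TASK

Build up the glue-up on the sloping shelf of the wooden rack: first the cork backing, then the blue-rimmed tile plaque on top of it (picture up), then the steel pressing weight on top of both. Each must lie flat, squared up on the one below, with its short edge right against the backstop at the shelf's low end (nothing slides down there by itself). Set each piece down gently rather than dropping it, let go of everything, and leave the other things on the table where they are.

Things in the scene. Friction and masses are not known exactly. Their poses are not given: they have to be found in the camera images.
- shelf: fixed sloping plywood board, 200 mm along the slope (x -200 to 0), 180 wide, tilted 0.30 rad; across its low, far end a dark backstop 45 mm high, 15 thick, square to it; no side walls. Origin: on the board at the foot of the backstop's inner face, mid-width, 28 mm above the table; x down the slope into the backstop, z the board's upward normal. Pieces do not slide by themselves
- backing: cork-brown flat rigid cork board 120 x 56 x 12 mm (about 30 g), lying flat on the table; origin at the centre of its underside, x along the 120 mm, z up
- plaque: blue glazed tile plaque with a white picture panel, 120 x 56 x 14 mm (about 160 g), lying flat with the picture up; origin at the centre of its underside, x along the 120 mm, z up
- weight: dark steel pressing weight 110 x 50 x 14 mm with a pale wooden block handle standing on its middle, 70 mm long (along x), 24 mm wide (along y), from 14 to 50 mm above the underside; about 0.62 kg in all, flat underside; origin at the centre of its underside, x along the 110 mm, z up
- mug: amber glass mug, 80 mm across, 85 mm high; origin at the centre of its base; leave alone
- spray: white spray bottle with blue trigger, 72 mm across, 227 mm high; origin at the centre of its base; leave alone
- glue: glue jar with a yellow cap, 56 mm across, 70 mm high; origin at the centre of its base; leave alone
- brush: flat brush lying on the table, 190 mm long, origin in the middle of its underside; leave alone
- tape: green roll of tape lying flat, 84 mm across, 24 mm high; origin at the centre of its underside; leave alone
Not all that is in view belongs to the job. Of the things that look like the backing, take the one that is nearest to the robot's base at the start.

How it is judged:
By the outcome, as a careful person would: the job done as asked, in the order asked, and still so for the second after the job is handed in, with the robot touching nothing.
It also fails if it takes over 72 s, if anything falls off the work surface, if the arm or the gripper's body presses on something with over 40 N, if the wrist force passes 120 N, or if a joint passes its speed limit or range.

ROBOT

A 7-joint arm with a two-finger parallel gripper is mounted at the origin on the work surface. World frame = base frame: x ahead of the robot, y to its left, z up, the work surface at z = 0. Lengths are in m, angles in rad, forces in N, time in s.
With the tool pointing down it reaches from about 0.425 to 0.875 m from the base axis. Payload 4.7 kg.
Tool frame: the origin (TCP) lies midway between the tips of the shut fingers; the grasp point (between the pads) lies 19 mm behind it (ctrl.tcp_to_grasp is the distance from the TCP to the grasp point, in m); z points along the fingers, y is the line along which they close (so a half turn about z gives the same grasp; the last joint's range is limited). The gripper opens to 87 mm and grips with 3 to 60 N. Pads are 19 mm wide; open, the fingers measure 117 mm over their backs; the gripper's body (75 mm by 190 mm) begins 51 mm behind the grasp point.
Start: joints at [-1.117, 0.321, -0.07, 1.45, 0.023, 1.371, -0.057], TCP at [0.277, 0.588, 0.223] pointing down, gripper open.
Joint ranges: [-2.86, 2.86], [-0.3, 2.09], [-1.38, 1.24], [0.06, 2.45], [-1.56, 4.7], [0.09, 2.05], [-2.69, 2.69]. Speed limits (rad/s): [2.57, 2.57, 3.14, 3.14, 3.14, 3.14, 3.14].

INTERFACE

Orientations are given as a rotation vector (axis times angle).
In Python, from station import ctrl, jaws, optics, job gives the robot as it stands. The module is installed in compiled form; this text tells all that it offers. Calls block until the motion is done:
- ctrl.movep(position, orientation): joint-space move of the TCP to a pose.
- ctrl.servo_line(position, velocity=0.15, rotation=None): straight line of the TCP; rotation=None keeps the orientation; velocity is the mean speed in m/s.
- ctrl.move_j(angles): joint-space move.
- jaws.grip(opening, strength=None): finger opening in m; strength is the grip in N (None keeps the last); returns when the fingers have stopped.
- ctrl.wait(seconds).
- ctrl.inverse_kinematics(position, orientation): joint angles nearest the present ones, or None.
- optics.grab_frame(name): name is "scene" or "side" or "wrist"; returns a dict with "color" (384x512x3 uint8, red, green, blue), "intrinsics" (3x3 intrinsics, pixels), "R" (3x3) and "t" (3): a world point X has camera coordinates R X + t; the wrist camera has in their place "tool_from_camera" (4x4, takes a point from camera to tool coordinates, whose origin is the TCP and whose axes are the flange's). Camera axes: x right, y down, z forward; pixel columns grow to the right and rows downward; lengths in m; the calibration is good to about 2 mm. The wrist camera is an equidistant fisheye: a pixel r from the principal point sees the ray r / f radians off the axis. A picture is of the moment at which its call begins: read the wrist's pose just before it. There is no depth.
A pose or a line that the arm cannot do raises ctrl.MotionError and nothing moves.
- job.finish_job(): hands the job in; it is judged then, once.
Readings, each from a call of its own:
- ctrl.current_clock(): time.
- ctrl.current_joint_positions(): joint angles.
- ctrl.current_qd(): joint speeds.
- ctrl.current_joint_torque(): joint torques, N m.
- ctrl.current_position(): TCP position.
- ctrl.current_ee_rot(): TCP orientation.
- ctrl.current_ft_force(): force on the tool from outside, world axes, zero at the start.
- ctrl.current_ft_torque(): the same for the moment, N m.
- ctrl.current_grip_width(): finger opening in m.
- ctrl.current_grip_force(): force on a finger pad.
Only numpy, scipy, OpenCV 4.12 (cv2) and the standard library are available. Lean on these libraries where they do the work, as an engineer would, in place of code of your own. Each camera call takes 0.05 s, during which the arm holds its last target. There are 200 camera calls.

## Working session

There is one attempt and no reset: what is moved stays moved. The work goes in short steps, each a Python script; the robot and the scene stay as the last script left them, time stands still between calls to the robot, and variables do not carry over. Pictures are saved under pics/ and viewed, at most 10 in all, crops included, and the job is handed in when it is done.

```bash
mkdir -p pics; python3 - <<'E'
from station import ctrl, jaws, optics, job
import cv2,numpy as np
np.set_printoptions(precision=4,suppress=True)
for n in ("scene","side"):
    f=optics.grab_frame(n); cv2.imwrite(f"pics/{n}0.png",cv2.resize(f["color"][:,:,::-1],(800,600),interpolation=cv2.INTER_CUBIC))
    print(n,f["intrinsics"],f["R"],f["t"], -f["R"].T@f["t"])
    np.savez(f"{n}.npz",**f)
f=optics.grab_frame("wrist");print(f["intrinsics"],f["tool_from_camera"]);cv2.imwrite("pics/w0.png",f["color"][:,:,::-1])
print(ctrl.current_clock(),ctrl.current_position(),ctrl.current_ee_rot(),ctrl.tcp_to_grasp)
E
```

```text
scene [[348.3589   0.     256.7835]
 [  0.     348.3589 196.749 ]
 [  0.       0.       1.    ]] [[ 0.8831  0.4689 -0.0153]
 [ 0.3481 -0.6768 -0.6486]
 [-0.3145  0.5675 -0.7609]] [-0.578  -0.1785  1.4571] [ 1.0308 -0.6767  0.9842]
side [[424.137    0.     258.806 ]
 [  0.     424.137  193.4255]
 [  0.       0.       1.    ]] [[ 0.9778 -0.2085 -0.0219]
 [-0.1522 -0.6341 -0.7581]
 [ 0.1442  0.7446 -0.6518]] [-0.6075  0.1307  1.2888] [ 0.428  -1.0034  0.9258]
[[297.3186   0.     257.529 ]
 [  0.     297.3186 198.5264]
 [  0.       0.       1.    ]] [[-0.0006 -0.9593 -0.2825  0.0778]
 [ 1.     -0.0007  0.0003 -0.0008]
 [-0.0005 -0.2825  0.9593 -0.1619]
 [ 0.      0.      0.      1.    ]]
0.15 [0.2766 0.5877 0.2217] [-0.6852 -3.0657  0.0023] 0.0187
```

View pics/scene0.png

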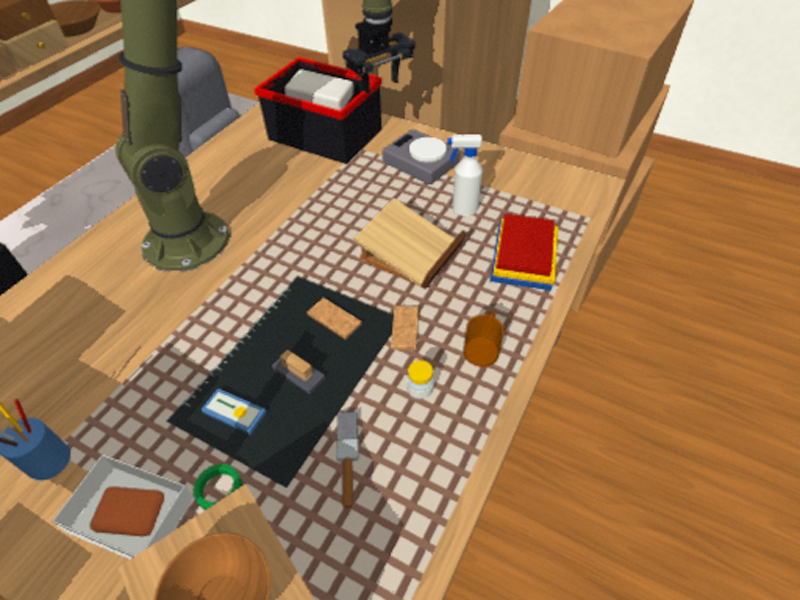

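View pics/side0.png

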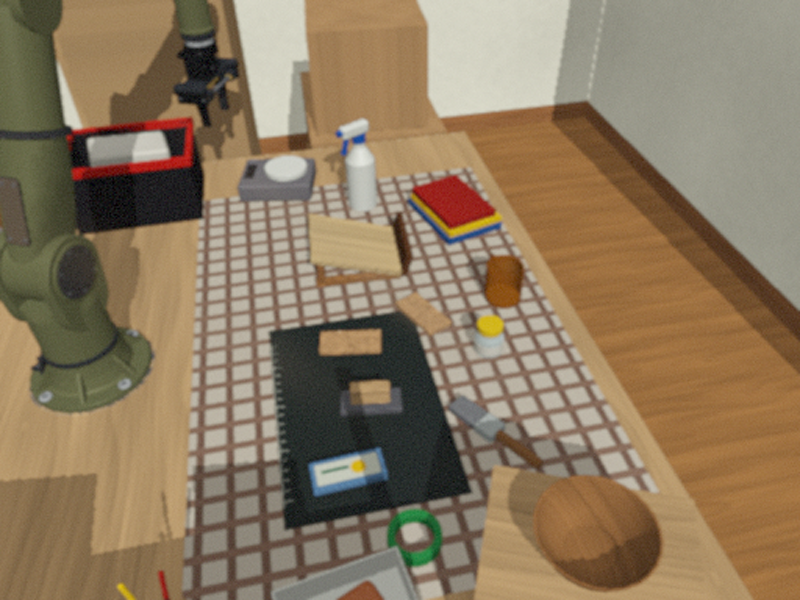

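Scene (800x600) shows the near cork on the mat at about (334,318), the weight at (298,370), the plaque at (234,410), the shelf at (410,242) and the far cork at (405,327, not ours). Next, enlarged crops.

```bash
python3 - <<'E'
import cv2,numpy as np
a=np.load("scene.npz")["color"][:,:,::-1]
b=np.load("side.npz")["color"][:,:,::-1]
# composite: scene objects & shelf, 6x ; each 4 panels
def crop(im,x,y,w,h,s): return cv2.resize(im[y:y+h,x:x+w],(w*s,h*s),interpolation=cv2.INTER_CUBIC)
cv2.imwrite("pics/c1.png",crop(a,120,122,190,150,4))
cv2.imwrite("pics/c2.png",crop(b,180,130,100,190,3))
cv2.imwrite("pics/c2.png",np.hstack([crop(b,190,125,80,60,5),crop(b,190,200,80,60,5)]) if 0 else np.vstack([crop(b,190,130,130,57,5),crop(b,190,202,130,60,5)]))
E
```

```text
(no output)
```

View pics/c1.png

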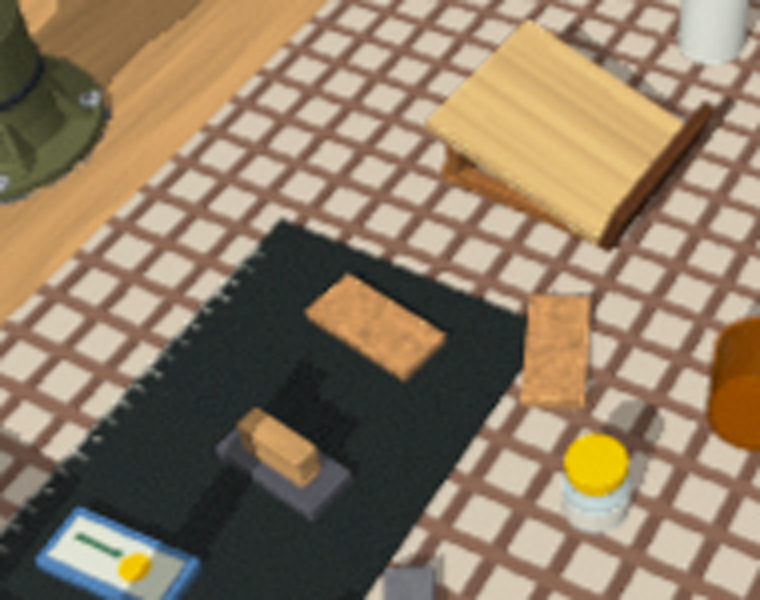

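View pics/c2.png

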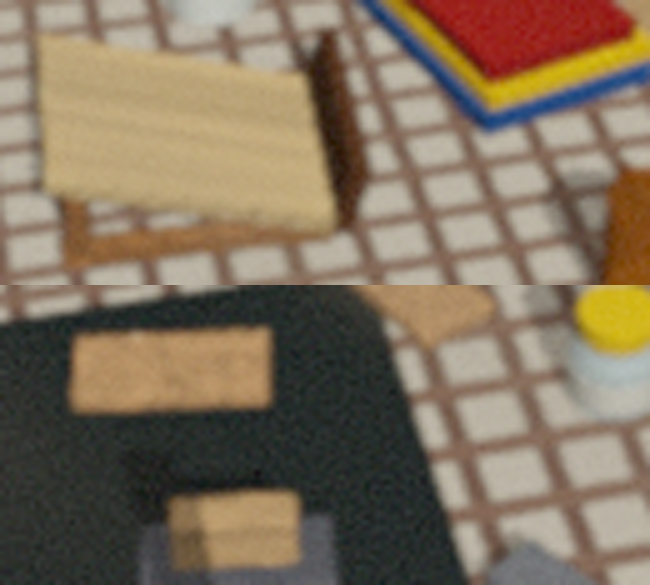

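```bash
cat > fit.py <<'E'
import numpy as np
from scipy.optimize import least_squares
from scipy.spatial.transform import Rotation as Ro
np.set_printoptions(precision=4,suppress=True)
F={n:np.load(n+".npz") for n in("scene","side")}
def proj(n,X):
    f=F[n]; c=(f["R"]@np.atleast_2d(X).T).T+f["t"]; p=(f["intrinsics"]@c.T).T
    return p[:,:2]/p[:,2:]
def pose(v,shelf):
    if shelf: return Ro.from_euler("ZY",[v[2],0.3]).as_matrix(),np.array([v[0],v[1],.028])
    return Ro.from_euler("Z",v[2]).as_matrix(),np.array([v[0],v[1],0])
def fit(obs,x0,shelf=False):
    # obs: (cam, local xyz, pixel)
    def res(v):
        R,t=pose(v,shelf)
        return np.concatenate([proj(n,R@np.array(l)+t)[0]-p for n,l,p in obs])
    s=least_squares(res,x0,loss="soft_l1"); print(s.x,"res",s.fun.reshape(-1,2).round(1).tolist()); return s.x
E
cat > m.py <<'E'
from fit import *
c1=lambda x,y:np.array([120+x/4-.4,122+y/4-.4])
c2=lambda x,y:np.array([190+x/5-.4,130+y/5-.4])
c3=lambda x,y:np.array([190+x/5-.4,202+(y-285)/5-.4])
w=lambda x,y:np.array([x,y])/1.5625-.2
fit([("scene",(-.2,-.09,0),c1(430,123)),("scene",(-.2,.09,0),c1(527,22)),
("side",(-.2,.09,0),c2(40,35)),("side",(-.2,-.09,0),c2(45,190)),("side",(0,-.09,0),c2(335,230)),("side",(0,.09,0),c2(305,72))],[.6,.2,0],True)
def rect(L,W,h,sc,si,x0):
    k=[(-L/2,W/2,h),(L/2,W/2,h),(L/2,-W/2,h),(-L/2,-W/2,h)]
    fit([(n,a,p) for n,ps in(("scene",sc),("side",si)) for a,p in zip(k,ps) if p is not None],x0)
rect(.12,.056,.012,[c1(347,275),c1(445,335),c1(405,373),c1(305,313)],[c3(75,333),c3(272,327),c3(270,405),c3(68,408)],[.5,0,0])
rect(.12,.056,.014,[w(217,389),w(266,409),w(250,430),w(203,407)],[w(308,465),w(382,448),w(387,482),w(314,492)],[.5,-.2,0])
rect(.11,.05,.014,[None,c1(352,475),c1(312,508),c1(218,450)],[w(343,390),w(401,390),w(401,410),w(340,412)],[.5,-.2,0])
E
python3 m.py
```

```text
[ 0.6476  0.2091 -0.0776] res [[-1.6, -0.0], [-0.1, -0.3], [0.0, 0.1], [0.3, -1.2], [0.3, -0.8], [0.1, 1.4]]
[ 0.5008 -0.0478 -0.1674] res [[-0.1, -0.0], [-0.1, -0.1], [-0.4, 0.3], [-0.1, -0.3], [0.6, 1.3], [-0.8, 0.8], [-0.1, -2.4], [1.0, -1.2]]
[ 0.4521 -0.3494  0.0426] res [[0.5, -0.7], [-0.5, 0.2], [-0.7, 1.3], [-1.6, 1.4], [0.7, -0.9], [-1.4, -0.2], [0.3, -4.5], [0.1, -0.0]]
[ 0.5152 -0.2107 -0.1829] res [[-0.1, 0.1], [-0.8, 2.1], [-0.5, -0.6], [-0.9, 0.1], [0.3, -1.2], [0.7, -0.5], [0.2, -0.4]]
```

```bash
cat > h.py <<'E'
from fit import *
from station import ctrl, jaws, optics, job
import cv2
def down(yaw,s=1,tilt=0.):  # tool z = -z of frame(yaw,tilt); tool y = -s*frame y, tool x = s*frame x
    return Ro.from_euler("ZY",[yaw,tilt])*Ro.from_matrix(np.diag([s,-s,-1.]))
def shot():
    p=np.array(ctrl.current_position());R=Ro.from_rotvec(ctrl.current_ee_rot()).as_matrix()
    f=optics.grab_frame("wrist"); return f,p,R
def wproj(s,X):
    f,p,R=s; T=f["tool_from_camera"]; K=f["intrinsics"]
    c=((X-p)@R-T[:3,3])@T[:3,:3]
    r=np.linalg.norm(c[...,:2],axis=-1); th=np.arctan2(r,c[...,2])
    return c[...,:2]/r[...,None]*th[...,None]*K[0,0]+K[:2,2]
def ortho(s,R,t,z,x0,x1,y0,y1,mm=0.5):
    # picture of plane z of local frame (R,t); x right, y up
    xs=np.arange(x0,x1,mm)/1000; ys=np.arange(y1,y0,-mm)/1000
    g=np.stack(np.meshgrid(xs,ys),-1); g=np.concatenate([g,np.full(g.shape[:2]+(1,),z)],-1)
    m=wproj(s,g@R.T+t).astype(np.float32)
    return cv2.remap(s[0]["color"][:,:,::-1].copy(),m[...,0],m[...,1],cv2.INTER_CUBIC)
E
python3 - <<'E'
from h import *
for n,p,y,t in [("cork",(.5008,-.0478,.005),-.167,0),("wt",(.515,-.21,.03),-.18,0),("pl",(.452,-.35,.005),.04,0),("shelf",(.59,.213,.06),-.078,.3),("shelfhi",(.60,.213,.25),-.078,.3),("plhi",(.46,-.35,.22),.04,0),("corkhi",(.5,-.0478,.22),-.167,0)]:
    for s in(1,-1):
        q=ctrl.inverse_kinematics(np.array(p),down(y,s,t).as_rotvec()); print(n,s,None if q is None else np.array(q))
E
```

```text
cork 1 [-0.5817  0.2841  0.6956  2.0544 -0.2351  0.8804 -1.4925]
cork -1 [-0.4731  0.2642  0.571   2.0512 -0.1849  0.875   1.6051]
wt 1 [-0.3606  0.3945  0.8265  1.9152 -0.3472  0.9803 -1.126 ]
wt -1 [-0.3325  0.3834  0.7904  1.9144 -0.3268  0.9761  1.9987]
pl 1 [-0.1595  0.5295  0.9491  1.8943 -0.5155  0.9845 -0.5086]
pl -1 [-0.1946  0.557   1.0005  1.8952 -0.5576  0.9991  2.6653]
shelf 1 [-0.6693  0.6507  0.5096  1.4328 -0.3863  1.4388 -1.7429]
shelf -1 [-0.4607  0.6082  0.2004  1.4234 -0.2204  1.409   1.2809]
shelfhi 1 [-0.6625  0.5485  0.5515  1.191  -0.3467  1.7666 -1.8039]
shelfhi -1 [-0.4569  0.5109  0.2183  1.1809 -0.2047  1.7443  1.2357]
plhi 1 [ 0.2521  0.1717  0.3987  1.6538 -0.0684  1.3299 -0.8689]
plhi -1 [-0.2392  0.2465  0.9919  1.6684 -0.2113  1.3415  2.398 ]
corkhi 1 [-0.5653 -0.0106  0.6093  1.8326  0.0062  1.3176 -1.6954]
corkhi -1 [-0.313  -0.0013  0.3571  1.8253  0.0005  1.3175  1.4478]
```

```bash
python3 - <<'E'
from h import *
f=F["side"]
for n,px,z in[("spray base",(362,205),0.03),("mug",(505,280),.045),("glue",(489,325),.06),("cork2",(425,312),.01)]:
    K=f["intrinsics"];d=f["R"].T@np.linalg.inv(K)@[px[0]/1.5625,px[1]/1.5625,1];c=-f["R"].T@f["t"]
    print(n,c+d*(z-c[2])/d[2])
SH=np.array([.6476,.2091,-.0776])
ims=[]
def take(v,shelf,z,tag,h,off):
    R,t=pose(v,shelf)
    p=R@np.array([off,0,0])+t; 
    ctrl.movep(p+R[:,2]*h,down(v[2],1,.3 if shelf else 0).as_rotvec()); ctrl.wait(.15)
    s=shot(); im=ortho(s,R,t,z,*((-230,30,-130,130) if shelf else (-100,100,-70,70)),mm=0.65 if shelf else 0.5)
    np.savez(tag+".npz",p=s[1],R=s[2],**s[0])
    if not shelf:
        L,W=(110,50) if tag=="wt" else (120,56)
        for a,b in((-L/2,W/2),(L/2,W/2),(L/2,-W/2),(-L/2,-W/2)): cv2.circle(im,(int((a+100)*2),int((70-b)*2)),3,(255,0,255),1)
    else:
        for a,b in((-200,90),(0,90),(0,-90),(-200,-90)): cv2.circle(im,(int((a+230)/.65),int((130-b)/.65)),3,(255,0,255),1)
    return im
p=ctrl.current_position(); ctrl.servo_line(np.array(p)+[0,0,.1],.3)
a=take(SH,True,0,"sh",.27,-.08)
b=take([.5008,-.0478,-.1674],False,.012,"ck",.22,0)
c=take([.5152,-.2107,-.1829],False,.014,"wt",.22,0)
d=take([.4521,-.3494,.0426],False,.014,"pl",.22,0)
o=np.zeros((600,800,3),np.uint8)
o[:a.shape[0]//1,:400]=0
for im,(x,y) in((a,(0,0)),(b,(400,0)),(c,(400,290)),(d,(0,0))): 
    if im is d: x,y=0,600-180
    im2=im[50:230] if im is d else im
    h,w=im2.shape[:2]; h=min(h,600-y); o[y:y+h,x:x+w]=im2[:h]
cv2.imwrite("pics/o1.png",o); print(ctrl.current_clock())
E
```

```text
spray base [0.6008 0.4104 0.03  ]
mug [0.8445 0.0235 0.045 ]
glue [ 0.7636 -0.1179  0.06  ]
cork2 [0.6659 0.0022 0.01  ]
5.9167
```

View pics/o1.png

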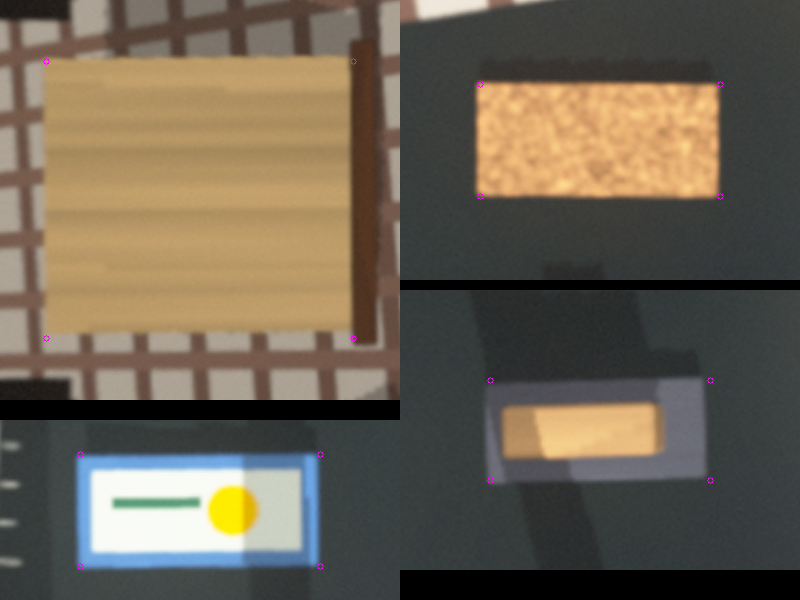

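Orthos show the pieces within about 2 mm of the predicted magenta corners. The offsets are cork −1 mm in x, plaque −0.7 mm in x, weight −1.7 mm in x and +0.02 rad, and shelf about −1.7 mm in x and +3.7 mm in y. I'm correcting for these and placing the cork.

```bash
cat > place.py <<'E'
from h import *
SH=np.array([.6463,.2129,-.0776])
RS,TS=pose(SH,True); QS=down(SH[2],1,.3).as_rotvec()
L=lambda *a: RS@np.array(a)+TS
ft=lambda: RS.T@np.array(ctrl.current_ft_force())
def pick(x,y,yaw,ztcp,opening,strength):
    q=down(yaw).as_rotvec()
    jaws.grip(.085)
    ctrl.movep([x,y,ztcp+.10],q); ctrl.servo_line([x,y,ztcp],.12)
    jaws.grip(opening,strength); print("width",ctrl.current_grip_width(),ctrl.current_grip_force())
    ctrl.servo_line([x,y,ztcp+.18],.2)
    print("after lift",ctrl.current_grip_width(),"t",ctrl.current_clock())
def place(base,half,ztcp,release,yoff=0.):
    z=base+ztcp; x=-half-.007
    ctrl.movep(L(x,yoff,z+.09),QS); ctrl.servo_line(L(x,yoff,z+.012),.15); ctrl.servo_line(L(x,yoff,z+.004),.03); ctrl.wait(.2)
    f0=ft(); d=.004
    while d>-.004:
        d-=.0005; ctrl.servo_line(L(x,yoff,z+d),.02)
        if (ft()-f0)[2]>2.5: break
    print("contact dz",d,ft()-f0,"t",ctrl.current_clock())
    f1=ft(); x1=x
    while x1<x+.016:
        x1+=.0005; ctrl.servo_line(L(x1,yoff,z+d),.02)
        if (ft()-f1)[0]<-5: break
    print("backstop at",x1+half,ft()-f0,"grip",ctrl.current_grip_width(),"t",ctrl.current_clock())
    jaws.grip(release); ctrl.wait(.2)
    ctrl.servo_line(L(x1,yoff,z+d+.02),.06); ctrl.servo_line(L(x1-.02,yoff,z+.15),.2)
    print("t",ctrl.current_clock(),"tcp",ctrl.current_position())
E
python3 - <<'E'
from place import *
pick(.5008-.001,-.0478+.0002,-.169,.003,.04,15)
place(0,.06,.003,.076)
s=shot(); im=ortho(s,RS,TS,.012,-180,20,-75,75,.5); cv2.imwrite("pics/p1.png",im)
E
```

```text
width 0.055744703316415754 14.997693300247192
after lift 0.0559815812316098 t 10.1083
contact dz -0.0005 [-0.7819 -0.6951  5.4066] t 14.7583
backstop at 0.0015000000000000013 [-5.9803 -0.9323  7.7926] grip 0.05571137026133616 t 19.0083
t 21.1833 tcp [0.616  0.2153 0.1961]
```

View pics/p1.png

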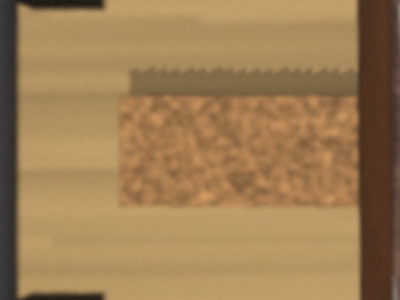

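The crop shows the cork's edges at rows 95 and 206, centred on 150. Its right end is flush with the backstop at column 358, and it sits square. Plaque next, with a slightly firmer backstop threshold.

```bash
sed -i 's/\[0\]<-5/[0]<-8/' place.py; python3 - <<'E'
from place import *
pick(.4521-.0007,-.3494,.041,.003,.04,20)
place(.012,.06,.003,.076)
s=shot(); im=ortho(s,RS,TS,.026,-180,20,-75,75,.5); cv2.imwrite("pics/p2.png",im)
E
```

```text
width 0.05558631315534875 19.984238147735596
after lift 0.05554862325688444 t 26.5333
contact dz -0.0005 [-1.866   0.6193  4.8969] t 32.1833
backstop at 0.0030000000000000027 [-9.8876 -0.6975  8.3222] grip 0.05575557450180133 t 37.1833
t 39.3583 tcp [0.621  0.2149 0.2072]
```

View pics/p2.png

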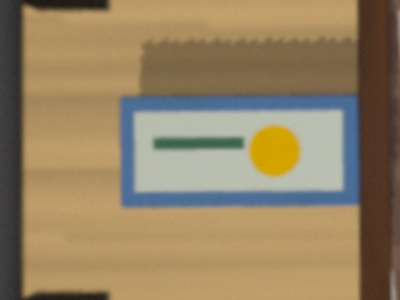

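The plaque is flush with the backstop at column 358 and sits exactly over the cork, rows 96 to 206. Weight next.

```bash
python3 - <<'E'
from place import *
pick(.5135,-.2102,-.163,.019,.01,50)
place(.026,.055,.019,.045)
s=shot(); a=ortho(s,RS,TS,.040,-180,20,-75,75,.5)
f=optics.grab_frame("side")["color"][:,:,::-1]
b=cv2.resize(f[125:185,190:270],(400,300),interpolation=cv2.INTER_CUBIC)
cv2.imwrite("pics/p3.png",np.hstack([a,b]))
E
```

```text
width 0.023787452262331175 49.94108489714563
after lift 0.02347701183590795 t 44.6167
contact dz -0.0005 [-0.8019 -0.8171  3.7959] t 49.7667
backstop at 0.0015000000000000083 [-8.8032 -0.4867 11.6513] grip 0.02381651685973719 t 54.0167
t 56.2083 tcp [0.6332 0.2139 0.2348]
```

View pics/p3.png

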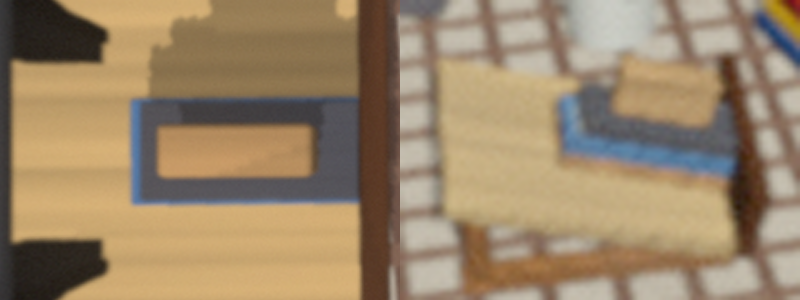

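The weight spans columns 138 to 358, flush with the backstop, and is centred and square on the plaque. The side view shows all three layers lying flat and the gripper clear.

```bash
python3 -c "
from station import job; print(job.finish_job())"
```

```text
the job is handed in; nothing more can be done
None
```

The cork backing, plaque (picture up) and weight are stacked in that order on the shelf; the last pictures show them flat, square and against the backstop. The gripper was clear at about 56 s, and the job is handed in.

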